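Put the specimen jars back with their own kind

ROBOT

A 7-joint arm with a two-finger parallel gripper is mounted at the origin on the work surface. World frame = base frame: x ahead of the robot, y to its left, z up, the work surface at z = 0. Lengths are in m, angles in rad, forces in N, time in s.
With the tool pointing down it reaches from about 0.425 to 0.875 m from the base axis. Payload 4.7 kg.
Tool frame: the origin (TCP) lies midway between the tips of the shut fingers; the grasp point (between the pads) lies 19 mm behind it (ctrl.grip_point_offset is the distance from the TCP to the grasp point, in m); z points along the fingers, y is the line along which they close (so a half turn about z gives the same grasp; the last joint's range is limited). The gripper opens to 87 mm and grips with 3 to 60 N. Pads are 19 mm wide; open, the fingers measure 117 mm over their backs; the gripper's body (75 mm by 190 mm) begins 51 mm behind the grasp point.
Start: joints at [-1.192, 0.321, -0.07, 1.45, 0.023, 1.371, -0.057], TCP at [0.232, 0.607, 0.223] pointing down, gripper open.
Joint ranges: [-2.86, 2.86], [-0.3, 2.09], [-1.38, 1.24], [0.06, 2.45], [-1.56, 4.7], [0.09, 2.05], [-2.69, 2.69]. Speed limits (rad/s): [2.57, 2.57, 3.14, 3.14, 3.14, 3.14, 3.14].

INTERFACE

Orientations are given as a rotation vector (axis times angle).
In Python, from bench import ctrl gives the robot as it stands.
- The arm moves only by the tool move_arm, never from a script. Its argument "increments" is text: rows parted by semicolons, each of 7 numbers parted by spaces: the shift along the world's x, y, z in mm, then the turn, a rotation vector about the world's x, y, z in degrees, then the closure in counts, from 0 (fully open) to 255 (shut). A call has exactly 8 rows; each row shifts and turns the commanded pose from where the row before left it; what a row does not reach is not made up. A row lasts 1/12 s, in which the tool goes at most 41.7 mm and 7.16 degrees, less where a joint would pass 70% of its speed; a pose out of reach is approached as far as the arm can. A call with a gripper value outside its range is refused whole. The fingers move at their own pace and stop on an object; "grip_force" is the grip in N (left out, the last holds). Time passes only in rows, so rows that do not move let the fingers close, or fill a call up. It gives the time, the measured TCP pose, the force, the opening and the grip force at its end, in the units of the state.
- ctrl.get_state(): the state, without advancing time (a new reading comes with each control period).
- ctrl.get_image(name): name is "scene" or "top" or "wrist"; returns a dict with "frame" (400x640x3 uint8, red, green, blue), "depth" (400x640 float32, m along the optical axis (not along the pixel's ray), 0 where there is no reading), "fx", "fy", "cx", "cy" (pixels), "k1" (the pictures are not rectified: a ray, as slopes to the right and down, at radius r is drawn at 1 + k1 r^2 times it, then the intrinsics apply), "position" and "orientation" of the camera in the world. Camera axes: x right, y down, z forward; pixel columns grow to the right and rows downward; lengths in m; the calibration is good to about 2 mm. A picture is of the moment at which its call begins.
- ctrl.close_job(): hands the job in; it is judged then, once.
Trained networks look in a picture, given as the dict that the camera call returned (one of the last four; its "shot" number tells which), for a name from the list of things; names that differ only in an ending like _2 or _b are one class to them, and where a whole thing is asked for, a point or a joint stands for the part that bears it (a point fixed in the world has none). Each returns a list of dicts, best first, with "score" (0 to 1); they miss things now and then, are a little off and sometimes report something else, mostly with a low value. They report only what shows in the picture. A call takes as long as a camera call. They do not tell look-alikes from the thing itself.
- ctrl.find_in(target, picture): "centre" ([x, y, z] in m, in world coordinates, good to about 4 mm: the middle of the surface that is visible of it).
- ctrl.silhouettes(target, picture): "region" (400x640 bool, what is visible of it).
The state is a dict: "time": time; "joint_positions": joint angles; "qd": joint speeds; "joint_torque": joint torques, N m; "position": TCP position; "tool_rot": TCP orientation; "ft_force": force on the tool from outside, world axes, zero at the start; "torque": the same for the moment, N m; "grip_width": opening from 0.0 (shut) to 1.0 (fully open); "grip_force": force on a finger pad.
Only numpy, scipy, OpenCV 4.12 (cv2) and the standard library are available. Lean on these libraries where they do the work, as an engineer would, in place of code of your own. Each camera call takes 0.05 s, during which the arm holds its last target. There are 200 camera calls.

TASK

Four closed specimen vessels are standing loose on the bench: a swing-top jar, a squat screw-cap jar and two slim vials. Put each away in the compartment tray that already holds one of its kind, one vessel to a compartment, standing upright on the compartment's floor. Set them down rather than letting them drop, let none tip over, and leave the ones already in the trays where they stand.

Things in the scene. Friction and masses are not known exactly. Their poses are not given: they have to be found in the camera images.
- clip_jar: Glass swing-top jar with a shell in it, standing loose on the bench: 58 mm diameter, 78 mm tall, clear glass lid (57 mm) on a brown-red ring; wire clasp sticks out 10 mm on its -x side, hinge 5 mm on its +x side, both 38 to 74 mm up, so grip its +y and -y sides. About 180 g. Origin: centre of its underside, z up.
- screw_jar: Squat glass screw-cap jar with a sea urchin in it, standing loose on the bench: 52 mm diameter, 60 mm tall, the top 16 mm a black cap 50 mm in diameter. About 120 g. Round, any grip direction. Origin: centre of its underside, z up.
- vial_a: Slim glass vial with a crab claw in it, standing loose on the bench: 30 mm diameter, 80 mm tall, the top 18 mm a black cap 28 mm in diameter. About 50 g. Round, any grip direction. Origin: centre of its underside, z up. The two loose vials are alike and either may take either free vial compartment.
- vial_b: Slim glass vial with a crab claw in it, standing loose on the bench: 30 mm diameter, 80 mm tall, the top 18 mm a black cap 28 mm in diameter. About 50 g. Round, any grip direction. Origin: centre of its underside, z up. Like vial_a.
- clip_tray: Plywood tray fixed on the bench: 6 mm walls and floor, sides 28 mm high, ends 40 mm, square compartments in a row along its y. Origin: tray centre at bench level. Swing-top jar tray, 92 x 178 mm: two compartments, 80 mm square inside, centred at y = -43 mm (taken by clip_stored) and y = +43 mm (free). Most finger room: closing along the tray's x.
- screw_tray: Plywood tray fixed on the bench: 6 mm walls and floor, sides 28 mm high, ends 40 mm, square compartments in a row along its y. Origin: tray centre at bench level. Screw-cap jar tray, 84 x 162 mm: two compartments, 72 mm square inside, centred at y = -39 mm (taken by screw_stored) and y = +39 mm (free). Most finger room: closing along the tray's x.
- vial_tray: Plywood tray fixed on the bench: 6 mm walls and floor, sides 28 mm high, ends 40 mm, square compartments in a row along its y. Origin: tray centre at bench level. Vial tray, 60 x 168 mm: three compartments, 48 mm square inside, centred at y = -54 mm (taken by vial_stored), y = 0 and y = +54 mm (both free). Most finger room: closing along the tray's x.
- clip_stored: Glass swing-top jar with a shell in it, already in the swing-top jar tray (loose in it, leave alone): 58 mm diameter, 78 mm tall, clear glass lid (57 mm) on a brown-red ring; wire clasp sticks out 10 mm on its -x side, hinge 5 mm on its +x side, both 38 to 74 mm up, so grip its +y and -y sides. About 180 g. Origin: centre of its underside, z up.
- screw_stored: Squat glass screw-cap jar with a sea urchin in it, already in the screw-cap jar tray (loose in it, leave alone): 52 mm diameter, 60 mm tall, the top 16 mm a black cap 50 mm in diameter. About 120 g. Round, any grip direction. Origin: centre of its underside, z up.
- vial_stored: Slim glass vial with a crab claw in it, already in the vial tray (loose in it, leave alone): 30 mm diameter, 80 mm tall, the top 18 mm a black cap 28 mm in diameter. About 50 g. Round, any grip direction. Origin: centre of its underside, z up.
Things that resemble listed ones, but are neither listed nor needed, are in the scene too. What is shaped like the vial_b but green or purple is not meant.

How it is judged:
At the end, for the whole second after the job is handed in: Every loose vessel stands still, upright (0.1 rad), on the floor (5 mm) of a free compartment of its kind's tray, centred within 14 mm (swing-top jar), 13 mm (screw-cap jar) or 12 mm (vials, one per compartment); the three stored ones still stand in theirs (x of clip_jar in the frame of clip_tray between -0.014 and 0.014 m and z of clip_jar in the frame of clip_tray between 0.001 and 0.011 m and y of clip_jar in the frame of clip_tray between 0.029 and 0.057 m and angle between each of clip_jar, screw_jar, vial_a, vial_b, clip_stored, screw_stored, vial_stored's own z axis and vertical below 0.1 rad and linear speed of each of clip_jar, screw_jar, vial_a, vial_b, clip_stored, screw_stored, vial_stored below 0.03 m/s and x of screw_jar in the frame of screw_tray between -0.013 and 0.013 m and z of screw_jar in the frame of screw_tray between 0.001 and 0.011 m and y of screw_jar in the frame of screw_tray between 0.026 and 0.052 m and x of vial_a in the frame of vial_tray between -0.012 and 0.012 m and z of vial_a in the frame of vial_tray between 0.001 and 0.011 m and (y of vial_a in the frame of vial_tray between -0.012 and 0.012 m or y of vial_a in the frame of vial_tray between 0.042 and 0.066 m) and x of vial_b in the frame of vial_tray between -0.012 and 0.012 m and z of vial_b in the frame of vial_tray between 0.001 and 0.011 m and (y of vial_b in the frame of vial_tray between -0.012 and 0.012 m or y of vial_b in the frame of vial_tray between 0.042 and 0.066 m) and horizontal distance between vial_a and vial_b above 0.03 m and x of clip_stored in the frame of clip_tray between -0.014 and 0.014 m and z of clip_stored in the frame of clip_tray between 0.001 and 0.011 m and y of clip_stored in the frame of clip_tray between -0.057 and -0.029 m and x of screw_stored in the frame of screw_tray between -0.013 and 0.013 m and z of screw_stored in the frame of screw_tray between 0.001 and 0.011 m and y of screw_stored in the frame of screw_tray between -0.052 and -0.026 m and x of vial_stored in the frame of vial_tray between -0.012 and 0.012 m and z of vial_stored in the frame of vial_tray between 0.001 and 0.011 m and y of vial_stored in the frame of vial_tray between -0.066 and -0.042 m); the robot touches nothing.
It fails at once if a loose vessel is dropped (moves faster than 0.6 m/s with no finger on it, as in a fall of about 18 mm) ((linear speed of clip_jar above 0.6 m/s and contact force between the fingers and clip_jar below 0.05 N) or (linear speed of screw_jar above 0.6 m/s and contact force between the fingers and screw_jar below 0.05 N) or (linear speed of vial_a above 0.6 m/s and contact force between the fingers and vial_a below 0.05 N) or (linear speed of vial_b above 0.6 m/s and contact force between the fingers and vial_b below 0.05 N)).
It fails at once if a loose vessel is tipped over (leans more than 0.6 rad) (angle between any of clip_jar, screw_jar, vial_a, vial_b's own z axis and vertical above 0.6 rad).
It fails at once if a vessel already in a tray is shifted more than 12 mm or leans more than 0.3 rad (distance of any of clip_stored, screw_stored, vial_stored from where it was at the start of the episode above 0.012 m or angle between any of clip_stored, screw_stored, vial_stored's own z axis and vertical above 0.3 rad).
It also fails if it takes over 104 s, if anything falls off the work surface, if the arm or the gripper's body presses on something with over 40 N, if the wrist force passes 120 N, or if a joint passes its speed limit or range.

## Working session

There is one attempt and no reset: what is moved stays moved. The work goes in short steps, Python scripts to look and compute and a tool call to move; the robot and the scene stay as the last step left them, time stands still between calls to the robot, and variables do not carry over. Pictures are saved under pics/ and viewed, at most 14 in all, crops included, and the job is handed in when it is done.

Besides the shell and the picture viewer there is one more tool, called after ">>>" as name(argument=value, ...) on one line, values as JSON. move_arm: Moves the arm, as the interface text tells. Its arguments: {"type":"object","properties":{"increments":{"type":"string"},"grip_force":{"type":"number"}},"required":["increments"]}

```bash
mkdir -p pics; ls; cat > h.py <<'E'
import numpy as np, cv2
from scipy.spatial.transform import Rotation as R
from bench import ctrl
def rot(p):
    o=np.array(p["orientation"],float)
    return R.from_rotvec(o).as_matrix() if o.size==3 else (o if o.shape==(3,3) else None)
def cloud(p):
    h,w=p["depth"].shape
    u,v=np.meshgrid(np.arange(w),np.arange(h))
    K=np.array([[p["fx"],0,p["cx"]],[0,p["fy"],p["cy"]],[0,0,1.]])
    n=cv2.undistortPoints(np.stack([u,v],-1).reshape(-1,1,2).astype(np.float64),K,np.array([p["k1"],0,0,0.])).reshape(h,w,2)
    d=p["depth"][...,None]
    c=np.concatenate([n*d,d],-1)
    return c@rot(p).T+np.array(p["position"])
def save(p,name,box=None,s=1):
    f=p["frame"]
    if box: f=f[box[1]:box[3],box[0]:box[2]]
    f=cv2.resize(f,None,fx=s,fy=s,interpolation=cv2.INTER_CUBIC)
    cv2.imwrite("pics/"+name+".png",cv2.cvtColor(f,cv2.COLOR_RGB2BGR))
E
python3 - <<'E'
from h import *
for n in ("top","scene"):
    p=ctrl.get_image(n); save(p,n+"0"); print(n,p["position"],p["orientation"],p["fx"],p["k1"])
    for t in ("clip_jar","screw_jar","vial_a","clip_tray","screw_tray","vial_tray"):
        for r in ctrl.find_in(t,p): print(t,np.round(r["centre"],3),round(r["score"],2))
print(ctrl.get_state())
E
```

```text
pics
top [0.30182914 0.01733533 0.90050886] [-2.05553488  2.13708998 -0.25695868] 387.7674050689438 -0.04448221058286458
clip_jar [ 0.432 -0.086  0.083] 0.81
clip_jar [0.649 0.018 0.005] 0.4
screw_jar [ 0.401 -0.194  0.063] 0.63
vial_a [0.397 0.221 0.079] 0.7
vial_a [0.383 0.154 0.08 ] 0.64
vial_a [0.44  0.085 0.08 ] 0.55
vial_a [0.329 0.278 0.077] 0.51
clip_tray [0.644 0.018 0.006] 0.96
clip_tray [ 0.402 -0.196  0.062] 0.48
screw_tray [0.5   0.362 0.009] 0.95
vial_tray [ 0.52  -0.369  0.012] 0.58
scene [1.13476554 0.75583945 0.70773386] [-0.85095775 -2.37577509  1.24236618] 496.16649714338126 -0.09101289944155791
clip_jar [ 0.447 -0.076  0.049] 0.62
screw_jar [ 0.415 -0.188  0.046] 0.83
screw_jar [ 0.688 -0.019  0.066] 0.56
vial_a [0.411 0.232 0.047] 0.94
vial_a [0.339 0.291 0.051] 0.64
vial_a [0.396 0.167 0.047] 0.6
clip_tray [0.648 0.016 0.019] 0.93
screw_tray [0.514 0.358 0.022] 0.8
vial_tray [ 0.53  -0.353  0.019] 0.77
{'time': 0.7, 'joint_positions': array([-1.19187246,  0.32097274, -0.07010549,  1.45048973,  0.02260704,
        1.3708097 , -0.05692521]), 'qd': array([-1.33109815e-03,  3.76109256e-04,  8.05813960e-05, -1.16235503e-03,
       -3.37903018e-04, -1.78024899e-03,  7.29975807e-04]), 'joint_torque': array([ 9.61857768e-04, -4.90939593e+01, -4.02445067e-01, -3.12711239e+01,
       -6.38018525e-02,  3.32382729e-02, -9.41528583e-06]), 'position': array([0.2319405 , 0.60723303, 0.22260945]), 'tool_rot': array([5.69878559e-01, 3.08940336e+00, 1.53536678e-04]), 'ft_force': array([ 0.14621267, -0.19487293, -0.18571861]), 'torque': array([-0.0190574 ,  0.00348572, -0.00753683]), 'grip_force': 0.0, 'grip_width': 0.9987368150245742}
```

View pics/top0.png

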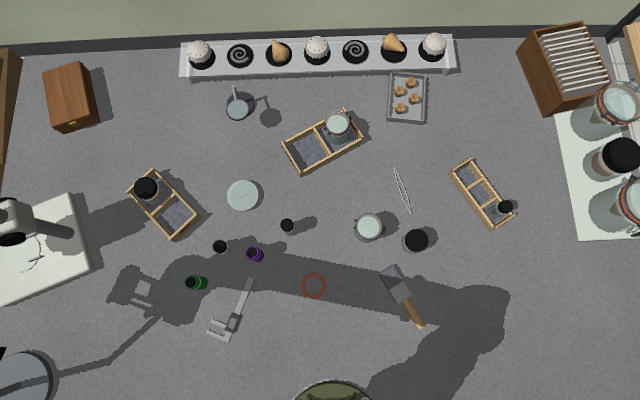

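View pics/scene0.png

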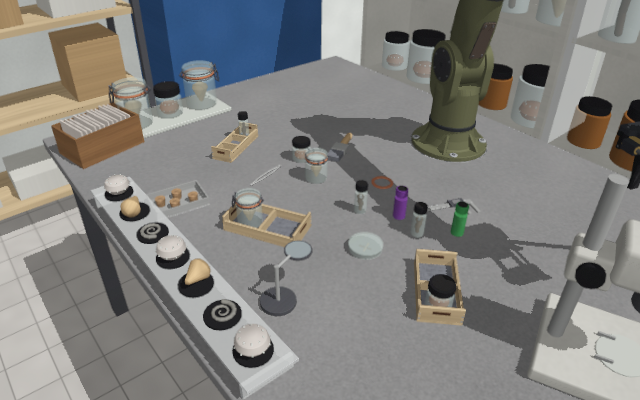

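Top view: the wanted loose vessels are clip_jar at (369,227), screw_jar at (416,240), and the clear vials at (220,246) and (287,225). These could be mistaken for them:
- Stored ones at (337,124), (146,188) and (505,207).
- Look-alike vials, purple (255,254) and green (196,283).
- Shelf jars on the right edge.

Next I measure the trays and the caps.

```bash
python3 - <<'E'
from h import *
p=ctrl.get_image("top"); C=cloud(p); save(p,"crop0",(170,190,450,300),2.8)
print("bench z",np.median(C[300:320,350:370,2]))
T={}
for t,dim,(u,v) in (("clip_tray",(92,178),(322,142)),("screw_tray",(84,162),(163,205)),("vial_tray",(60,168),(482,194))):
    m=np.zeros((400,640),bool); c=C[v,u][:2]
    m=(np.hypot(*(C[...,:2]-c).transpose(2,0,1))<.115)&(C[...,2]>.02)&(C[...,2]<.046)
    lab=cv2.connectedComponents(m.astype(np.uint8))[1]
    k=np.bincount(lab[m]).argmax(); q=C[lab==k][:,:2]
    r=cv2.minAreaRect((q*1000).astype(np.float32)); print(t,r,len(q))
for n,(u,v),h in (("clip",(369,227),.078),("screw",(416,240),.060),("vA",(220,246),.08),("vB",(287,225),.08),("clipS",(337,124),.084),("screwS",(146,188),.066),("vS",(505,207),.086),("purple",(255,254),.08)):
    c=C[v,u]; m=(np.hypot(*(C[...,:2]-c[:2]).transpose(2,0,1))<.05)&(abs(C[...,2]-h)<.009)
    q=C[m]; (x,y),r=cv2.minEnclosingCircle((q[:,:2]*1000).astype(np.float32))
    print(n,np.round(c,3),len(q),"circ",round(x),round(y),round(r),"med",np.round(np.median(q,0)*1000), "mid",np.round((q.min(0)+q.max(0))*500))
E
```

```text
bench z -0.00020231888858529556
clip_tray ((654.37744140625, -2.0181427001953125), (92.95246887207031, 178.38311767578125), 28.59880256652832) 694
screw_tray ((512.30126953125, 375.0311584472656), (164.80996704101562, 85.5363998413086), 43.48230743408203) 781
vial_tray ((510.73797607421875, -371.1221008300781), (169.22254943847656, 63.92579650878906), 30.178844451904297) 704
clip [ 0.433 -0.094  0.077] 588 circ 434 -96 33 med [434. -94.  77.] mid [436. -96.  76.]
screw [ 0.402 -0.197  0.061] 428 circ 403 -200 26 med [ 402. -199.   60.] mid [ 403. -200.   57.]
  return _methods._mean(a, axis=axis, dtype=dtype,
  ret = um.true_divide(
Traceback (most recent call last):
ValueError: zero-size array to reduction operation minimum which has no identity
```

View pics/crop0.png

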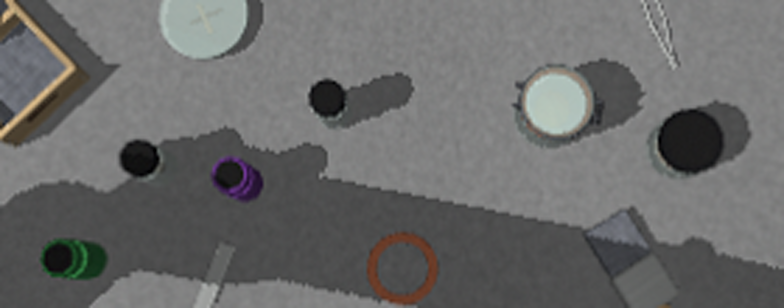

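The crop shows clear vials at crop pixels (139,158) and (327,98), purple and green ones separate. The clip jar at (556,103) has wire parts at left (517,90) and right (600,115).

```bash
python3 - <<'E'
from h import *
p=ctrl.get_image("top"); C=cloud(p); C[p["depth"]==0]=9
for n,c,h in (("clip",(.434,-.092),.078),("screw",(.402,-.199),.060),("vA",(.397,.221),.08),("vB",(.44,.085),.08),("clipS",(.69,-.03),.084),("screwS",(.50,.405),.066),("vS",(.49,-.415),.086),("purple",(.383,.154),.08)):
    m=(np.hypot(*(C[...,:2]-np.array(c)).transpose(2,0,1))<.045)&(abs(C[...,2]-h)<.008)
    q=C[m]
    if len(q)<5: print(n,"none");continue
    (x,y),r=cv2.minEnclosingCircle((q[:,:2]*1000).astype(np.float32))
    print(n,len(q),"circ",round(x),round(y),round(r),"med",np.round(np.median(q,0)*1000), "mid",np.round((q.min(0)+q.max(0))*500))
# pixel dirs of clip clasp, at z=.06
K=np.array([[p["fx"],0,p["cx"]],[0,p["fy"],p["cy"]],[0,0,1.]])
for uv in ((170+517/2.8,190+90/2.8),(170+600/2.8,190+115/2.8),(170+556/2.8,190+103/2.8),(287,225),(220,246)):
    n=cv2.undistortPoints(np.array([[uv]]),K,np.array([p["k1"],0,0,0.]))[0,0]
    d=rot(p)@np.array([*n,1]); o=np.array(p["position"]); print(uv,np.round(o+d*(.07-o[2])/d[2],3))
B=np.array([R.from_rotvec(ctrl.get_state()["tool_rot"]).as_matrix()[:,1]]);print("tool y",B)
E
```

```text
clip 576 circ 435 -97 33 med [434. -94.  77.] mid [436. -97.  76.]
screw 426 circ 403 -200 26 med [ 402. -199.   60.] mid [ 403. -200.   58.]
vA 146 circ 403 228 14 med [403. 228.  80.] mid [403. 228.  78.]
vB 137 circ 444 83 14 med [444.  83.  80.] mid [444.  83.  78.]
clipS 489 circ 681 -40 33 med [676. -38.  83.] mid [678. -38.  82.]
screwS 190 circ 535 403 22 med [533. 402.  66.] mid [532. 403.  64.]
vS 143 circ 464 -395 15 med [ 465. -394.   85.] mid [ 465. -395.   84.]
purple 143 circ 387 157 14 med [387. 157.  80.] mid [388. 158.  78.]
(354.64285714285717, 222.14285714285714) [ 0.446 -0.065  0.07 ]
(384.28571428571433, 231.07142857142858) [ 0.423 -0.128  0.07 ]
(368.57142857142856, 226.78571428571428) [ 0.434 -0.095  0.07 ]Traceback (most recent call last):
  File "<stdin>", line 12, in <module>
cv2.error: OpenCV(4.12.0) /io/opencv/modules/calib3d/src/undistort.dispatch.cpp:538: error: (-215:Assertion failed) npoints >= 0 && src.isContinuous() && (depth == CV_32F || depth == CV_64F) in function 'undistortPoints'
```

>>> move_arm(increments="10.7 -23.7 -4 0 0 -5.1 0;10.7 -23.7 -4 0 0 -5.1 0;10.7 -23.7 -4 0 0 -5.1 0;10.7 -23.7 -4 0 0 -5.1 0;10.7 -23.7 -4 0 0 -5.1 0;10.7 -23.7 -4 0 0 -5.1 0;10.7 -23.7 -4 0 0 -5.1 0;10.7 -23.7 -4 0 0 -5.1 0", grip_force=15)

```text
time: 1.47
position: [0.318, 0.4165, 0.1906]
tool_rot: [1.617, 2.694, 0.001]
ft_force: [-0.3, 0.5, 0.0]
grip_width: 1.002
grip_force: 0.0
```

>>> move_arm(increments="10.7 -23.7 -4 0 0 -5.1 0;10.7 -23.7 -4 0 0 -5.1 0;10.7 -23.7 -4 0 0 -5.1 0;10.7 -23.7 -4 0 0 -5.1 0;10.7 -23.7 -4 0 0 -5.1 0;10.7 -23.7 -4 0 0 -5.1 0;10.7 -23.7 -4 0 0 -5.1 0;10.7 -23.7 -4 0 0 -5.1 0")

```text
time: 2.13
position: [0.4036, 0.2269, 0.1587]
tool_rot: [-2.454, -1.961, -0.001]
ft_force: [-0.2, 0.4, -0.5]
grip_width: 1.001
grip_force: 0.0
```

```bash
cat >> h.py <<'E'
def st():
    s=ctrl.get_state(); M=R.from_rotvec(s["tool_rot"]).as_matrix()
    print("t",round(s["time"],2),"tcp",np.round(s["position"]*1000,1),"yaw",round(np.degrees(np.arctan2(M[1,1],M[0,1])),1),"tilt",round(np.degrees(np.arccos(-M[2,2])),2),"w",round(87*s["grip_width"],1),"F",np.round(s["ft_force"],1),round(s["grip_force"],1),"j",np.round(s["joint_positions"],2))
E
python3 - <<'E'
from h import *
st()
p=ctrl.get_image("wrist"); save(p,"w1",None,1)
for r in ctrl.find_in("vial_a",p): print(np.round(r["centre"],3),r["score"])
p=ctrl.get_image("top");C=cloud(p);C[p["depth"]==0]=9
m=(np.hypot(C[...,0]-.633,C[...,1]-.036)<.16)&(C[...,2]<.4)&(C[...,2]>.075)
q=C[m]; q=q[(np.hypot(q[:,0]-.678,q[:,1]+.04)>.05)]; print(len(q)); 
if len(q): print(q.max(0),np.median(q,0),q.min(0))
E
```

```text
t 2.13 tcp [403.6 226.9 158.7] yaw -12.7 tilt 0.05 w 87.1 F [-0.2  0.4 -0.5] 0.0 j [-0.86 -0.04  0.28  1.99  0.01  1.19 -0.8 ]
[0.336 0.29  0.079] 0.9
[0.394 0.173 0.046] 0.84
[0.401 0.236 0.08 ] 0.74
[0.445 0.098 0.051] 0.73
99
[0.72289338 0.18673283 0.09827449] [0.70076397 0.17241693 0.09498894] [0.68572101 0.16256078 0.08894862]
```

```bash
cat >> h.py <<'E'
def cap(p,c,h,tol=.006):
    C=cloud(p); C[p["depth"]==0]=9
    m=(np.hypot(*(C[...,:2]-np.array(c)).transpose(2,0,1))<.045)&(abs(C[...,2]-h)<tol)
    q=C[m]; 
    if len(q)<5: return None
    (x,y),r=cv2.minEnclosingCircle((q[:,:2]*1000).astype(np.float32)); return round(x),round(y),round(r),len(q),np.round(np.median(q[:,2])*1000)
E
python3 - <<'E'
from h import *
p=ctrl.get_image("wrist"); print(p["position"])
print(cap(p,(.403,.230),.08),cap(p,(.387,.157),.08))
E
```

```text
[0.4198951  0.30223184 0.32148674]
(402, 226, 15, 877, np.float64(81.0)) (388, 162, 12, 144, np.float64(79.0))
```

View pics/w1.png

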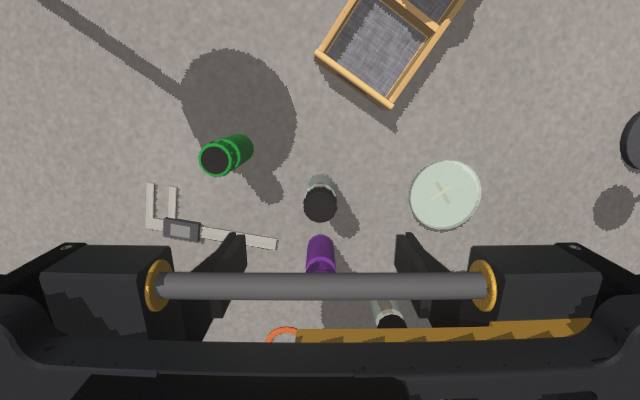

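The wrist view shows the clear vial at (320,200), midway between the fingers. The cap measures (402,226), within 2 mm of the TCP. I'll lower and grip.

>>> move_arm(increments="0 0 -20 0 0 0 0;0 0 -20 0 0 0 0;0 0 -20 0 0 0 0;0 0 -20 0 0 0 0;0 0 -18 0 0 0 0;0 0 -15 0 0 0 0;0 0 -10 0 0 0 0;0 0 -5 0 0 0 60")

```text
time: 3.0
position: [0.402, 0.2287, 0.0294]
tool_rot: [-2.448, -1.969, 0.003]
ft_force: [-0.1, 0.3, 0.2]
grip_width: 0.972
grip_force: 0.0
```

>>> move_arm(increments="0 0 0 0 0 0 255;0 0 0 0 0 0 255;0 0 0 0 0 0 255;0 0 0 0 0 0 255;0 0 0 0 0 0 255;0 0 0 0 0 0 255;0 0 0 0 0 0 255;0 0 0 0 0 0 255")

```text
time: 3.67
position: [0.4032, 0.2281, 0.0308]
tool_rot: [2.45, 1.966, 0.001]
ft_force: [0.4, -0.2, 0.1]
grip_width: 0.403
grip_force: 0.0
```

>>> move_arm(increments="0 0 0 0 0 0 255;0 0 0 0 0 0 255;0 0 0 0 0 0 255;0 0 0 0 0 0 255;0 0 0 0 0 0 255;0 0 5 0 0 0 255;0 0 10 0 0 0 255;0 0 15 0 0 0 255")

```text
time: 4.33
position: [0.4022, 0.2274, 0.0604]
tool_rot: [2.45, 1.966, -0.004]
ft_force: [0.1, 0.3, -0.5]
grip_width: 0.336
grip_force: 15.0
```

>>> move_arm(increments="0 0 22 0 0 0 255;2 -6 25 0 0 0 255;4 -15 25 0 0 -2 255;6 -24 18 0 0 -2 255;6 -24 0 0 0 -2 255;6 -24 0 0 0 -2 255;6 -24 0 0 0 -2 255;6 -24 0 0 0 -2 255")

```text
time: 5.0
position: [0.4394, 0.0859, 0.1517]
tool_rot: [-2.644, -1.697, -0.002]
ft_force: [0.4, 0.3, -0.8]
grip_width: 0.339
grip_force: 15.0
```

>>> move_arm(increments="7 -26 0 0 0 -2.2 255;7 -26 0 0 0 -2.2 255;7 -26 0 0 0 -2.2 255;7 -26 0 0 0 -2.2 255;7 -26 0 0 0 -2.2 255;7 -26 0 0 0 -2.2 255;7 -26 0 0 0 -2.2 255;7 -26 0 0 0 -2.2 255")

```text
time: 5.67
position: [0.4954, -0.1222, 0.1516]
tool_rot: [-2.872, -1.273, -0.002]
ft_force: [0.1, 0.0, -0.2]
grip_width: 0.341
grip_force: 15.0
```

>>> move_arm(increments="9 -31 0 0 0 -2.2 255;9 -31 0 0 0 -2.2 255;9 -31 0 0 0 -2.2 255;9 -31 0 0 0 -2.2 255;9 -31 0 0 0 -2.2 255;8 -25 0 0 0 -2.2 255;6 -20 0 0 0 -2.2 255;4 -11 0 0 0 -2 255")

```text
time: 6.33
position: [0.5578, -0.335, 0.1512]
tool_rot: [3.031, 0.819, -0.001]
ft_force: [-0.3, -0.8, -0.2]
grip_width: 0.339
grip_force: 15.0
```

```bash
python3 - <<'E'
from h import *
st()
p=ctrl.get_image("wrist"); save(p,"w2")
C=cloud(p)
m=(np.hypot(C[...,0]-.511,C[...,1]+.371)<.115)&(C[...,2]>.02)&(C[...,2]<.046)&(p["depth"]>0)
print(m.sum(), cv2.minAreaRect((C[m][:,:2]*1000).astype(np.float32)))
E
```

```text
t 6.33 tcp [ 557.8 -335.   151.2] yaw -59.8 tilt 0.1 w 29.5 F [-0.3 -0.8 -0.2] 15.0 j [-0.11  0.45  0.81  1.57 -0.34  1.27 -0.29]
1592 ((510.17413330078125, -373.002685546875), (167.64666748046875, 60.11705780029297), 30.194448471069336)
```

View pics/w2.png

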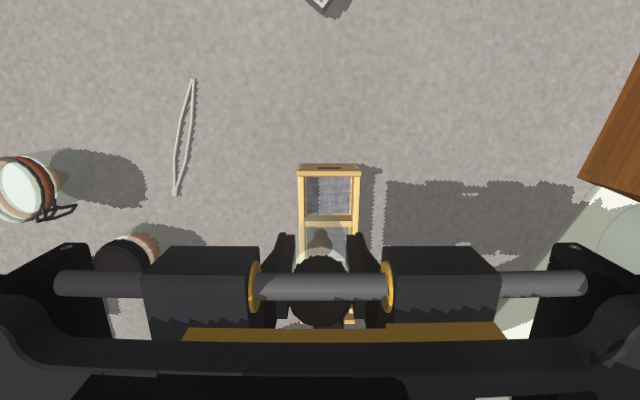

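The wrist view shows the vial held at (320,260) and the free +y compartment at (330,195). The tray fit agrees with the top view, so the target is (557,-345).

>>> move_arm(increments="-1 -8 0 0 0 0 255;0 -4 -10 0 0 0 255;0 0 -20 0 0 0 255;0 0 -20 0 0 0 255;0 0 -20 0 0 0 255;0 0 -15 0 0 0 255;0 0 -10 0 0 0 255;0 0 -5 0 0 0 255")

```text
time: 7.05
position: [0.5565, -0.3426, 0.0488]
tool_rot: [-3.029, -0.827, 0.002]
ft_force: [-0.0, 0.9, -0.5]
grip_width: 0.342
grip_force: 15.0
```

```bash
python3 - <<'E'
from h import *
st()
E
```

```text
t 7.05 tcp [ 556.5 -342.6   48.8] yaw -59.4 tilt 0.14 w 29.8 F [-0.   0.9 -0.5] 15.0 j [-0.06  0.56  0.75  1.65 -0.42  1.1  -0.22]
```

>>> move_arm(increments="0 -1 -5 0 0 0 255;0 0 -4 0 0 0 255;0 0 -3 0 0 0 255;0 0 -2 0 0 0 255;0 0 0 0 0 0 255;0 0 0 0 0 0 255;0 0 0 0 0 0 255;0 0 0 0 0 0 255")

```text
time: 7.72
position: [0.5572, -0.345, 0.0368]
tool_rot: [3.031, 0.826, 0.0]
ft_force: [0.3, 0.5, 0.3]
grip_width: 0.341
grip_force: 15.0
```

>>> move_arm(increments="0 0 0 0 0 0 150;0 0 0 0 0 0 100;0 0 0 0 0 0 50;0 0 0 0 0 0 0;0 0 0 0 0 0 0;0 0 0 0 0 0 0;0 0 0 0 0 0 0;0 0 0 0 0 0 0")

```text
time: 8.38
position: [0.5571, -0.345, 0.0366]
tool_rot: [3.031, 0.826, -0.0]
ft_force: [-0.5, 0.3, 0.0]
grip_width: 0.855
grip_force: 0.0
```

>>> move_arm(increments="0 0 6 0 0 0 0;0 0 15 0 0 0 0;0 0 25 0 0 0 0;0 0 25 0 0 0 0;0 0 25 0 0 0 0;0 0 17 0 0 0 0;0 0 0 0 0 0 0;0 0 0 0 0 0 0")

```text
time: 9.05
position: [0.5579, -0.3457, 0.1519]
tool_rot: [3.029, 0.825, 0.005]
ft_force: [-0.2, -0.1, 0.5]
grip_width: 0.995
grip_force: 0.0
```

```bash
python3 - <<'E'
from h import *
st()
for n in ("top","wrist"):
    p=ctrl.get_image(n); print(n,cap(p,(.557,-.345),.086),cap(p,(.465,-.395),.086),cap(p,(.444,.083),.08))
E
```

```text
t 9.05 tcp [ 557.9 -345.7  151.9] yaw -59.5 tilt 0.21 w 86.6 F [-0.2 -0.1  0.5] 0.0 j [-0.09  0.46  0.81  1.55 -0.35  1.27 -0.27]
top None None (444, 83, 14, 133, np.float64(80.0))
wrist (556, -347, 14, 969, np.float64(87.0)) (465, -398, 15, 578, np.float64(87.0)) None
```

>>> move_arm(increments="-7 27 0 0 0 1.25 0;-7 27 0 0 0 1.25 0;-7 27 0 0 0 1.25 0;-7 27 0 0 0 1.25 0;-7 27 0 0 0 1.25 0;-7 27 0 0 0 1.25 0;-7 27 0 0 0 1.25 0;-7 27 0 0 0 1.25 0")

```text
time: 9.82
position: [0.4997, -0.1275, 0.1484]
tool_rot: [-2.946, -1.089, 0.003]
ft_force: [0.0, 0.2, -0.3]
grip_width: 1.003
grip_force: 0.0
```

>>> move_arm(increments="-7 27 0 0 0 1.25 0;-7 27 0 0 0 1.25 0;-7 27 0 0 0 1.25 0;-7 27 0 0 0 1.25 0;-7 27 0 0 0 1.25 0;-7 27 0 0 0 1.25 0;-8 27 0 0 0 1.25 0;-7 23 0 0 0 1.25 0")

```text
time: 10.48
position: [0.4424, 0.0848, 0.1485]
tool_rot: [-2.84, -1.343, 0.003]
ft_force: [0.5, 0.8, -0.1]
grip_width: 0.998
grip_force: 0.0
```

```bash
python3 - <<'E'
from h import *
p=ctrl.get_image("wrist"); print(cap(p,(.444,.083),.08)); st()
E
```

```text
(444, 82, 14, 944, np.float64(81.0))
t 10.53 tcp [441.   89.6 148.3] yaw -39.0 tilt 0.21 w 87.0 F [-1.6  3.1 -0.1] 0.0 j [-0.77 -0.07  0.5   2.03  0.04  1.18 -0.97]
```

>>> move_arm(increments="0 0 0 0 0 0 0;0 0 -20 0 0 0 0;0 0 -25 0 0 0 0;0 0 -25 0 0 0 0;0 0 -20 0 0 0 0;0 0 -15 0 0 0 0;0 0 -10 0 0 0 0;0 0 -4 0 0 0 60")

```text
time: 11.2
position: [0.4429, 0.0815, 0.0288]
tool_rot: [2.842, 1.338, -0.006]
ft_force: [-0.3, 0.1, -0.4]
grip_width: 0.972
grip_force: 0.0
```

```bash
python3 - <<'E'
from h import *
st()
E
```

```text
t 11.2 tcp [442.9  81.5  28.8] yaw -39.6 tilt 0.22 w 84.5 F [-0.3  0.1 -0.4] 0.0 j [-0.75  0.1   0.53  2.15 -0.06  0.91 -0.87]
```

Close and lift.

>>> move_arm(increments="0 0 0 0 0 0 255;0 0 0 0 0 0 255;0 0 0 0 0 0 255;0 0 0 0 0 0 255;0 0 0 0 0 0 255;0 0 0 0 0 0 255;0 0 0 0 0 0 255;0 0 0 0 0 0 255")

```text
time: 11.87
position: [0.4442, 0.0831, 0.0308]
tool_rot: [2.841, 1.34, 0.001]
ft_force: [0.8, 0.1, 0.5]
grip_width: 0.403
grip_force: 0.0
```

>>> move_arm(increments="0 0 0 0 0 0 255;0 0 0 0 0 0 255;0 0 0 0 0 0 255;0 0 0 0 0 0 255;0 0 5 0 0 0 255;0 0 15 0 0 0 255;0 0 25 0 0 0 255;0 0 25 0 0 0 255")

```text
time: 12.53
position: [0.4431, 0.0825, 0.1009]
tool_rot: [2.841, 1.339, -0.004]
ft_force: [1.0, -0.6, -0.7]
grip_width: 0.341
grip_force: 15.0
```

>>> move_arm(increments="2 -15 25 0 0 -1 255;4 -28 20 0 0 -1 255;5 -32 5 0 0 -1.5 255;5 -32 0 0 0 -1.5 255;5 -32 0 0 0 -1.5 255;5 -32 0 0 0 -1.5 255;5 -32 0 0 0 -1.5 255;5 -32 0 0 0 -1.5 255")

```text
time: 13.2
position: [0.48, -0.1534, 0.151]
tool_rot: [-2.957, -1.06, -0.001]
ft_force: [1.4, 0.5, -0.9]
grip_width: 0.341
grip_force: 15.0
```

>>> move_arm(increments="5 -32 0 0 0 -1.3 255;5 -32 0 0 0 -1.3 255;5 -32 0 0 0 -1.3 255;5 -32 0 0 0 -1.3 255;4 -32 0 0 0 -1.3 255;3 -28 0 0 0 -1.3 255;3 -20 0 0 0 -0.6 255;1 -12 0 0 0 -0.6 255")

```text
time: 13.87
position: [0.5103, -0.375, 0.1505]
tool_rot: [3.031, 0.821, -0.003]
ft_force: [-0.5, 0.4, -0.7]
grip_width: 0.344
grip_force: 15.0
```

>>> move_arm(increments="0 0 0 0 0 0 255;0 0 -10 0 0 0 255;0 0 -20 0 0 0 255;0 0 -20 0 0 0 255;0 0 -20 0 0 0 255;0 0 -15 0 0 0 255;0 0 -10 0 0 0 255;0 0 -5 0 0 0 255")

```text
time: 14.53
position: [0.5107, -0.3702, 0.0488]
tool_rot: [-3.028, -0.828, 0.002]
ft_force: [0.1, 0.6, -0.9]
grip_width: 0.34
grip_force: 15.0
```

```bash
python3 - <<'E'
from h import *
st()
E
```

```text
t 14.53 tcp [ 510.7 -370.2   48.8] yaw -59.4 tilt 0.15 w 29.6 F [ 0.1  0.6 -0.9] 15.0 j [-0.05  0.54  0.83  1.71 -0.44  1.09 -0.12]
```

>>> move_arm(increments="0 0 -5 0 0 0 255;0 0 -4 0 0 0 255;0 0 -3 0 0 0 255;0 0 -1.5 0 0 0 255;0 0 0 0 0 0 255;0 0 0 0 0 0 255;0 0 0 0 0 0 255;0 0 0 0 0 0 255")

```text
time: 15.2
position: [0.5113, -0.3721, 0.0374]
tool_rot: [3.03, 0.826, 0.001]
ft_force: [0.3, -0.7, -1.5]
grip_width: 0.34
grip_force: 15.0
```

>>> move_arm(increments="0 0 -0.5 0 0 0 200;0 0 0 0 0 0 150;0 0 0 0 0 0 100;0 0 0 0 0 0 50;0 0 0 0 0 0 0;0 0 0 0 0 0 0;0 0 0 0 0 0 0;0 0 0 0 0 0 0")

```text
time: 15.87
position: [0.5111, -0.372, 0.0366]
tool_rot: [3.031, 0.826, -0.0]
ft_force: [-0.1, -0.4, -0.6]
grip_width: 0.781
grip_force: 0.0
```

>>> move_arm(increments="0 0 6 0 0 0 0;0 0 15 0 0 0 0;0 0 25 0 0 0 0;0 0 25 0 0 0 0;0 0 25 0 0 0 0;0 0 17 0 0 0 0;0 0 0 0 0 0 0;0 0 0 0 0 0 0")

```text
time: 16.53
position: [0.5118, -0.3727, 0.1517]
tool_rot: [3.029, 0.826, 0.004]
ft_force: [0.9, -0.6, -0.6]
grip_width: 1.0
grip_force: 0.0
```

```bash
python3 - <<'E'
from h import *
st()
p=ctrl.get_image("wrist"); print(cap(p,(.557,-.345),.086),cap(p,(.511,-.372),.086),cap(p,(.465,-.395),.086))
E
```

```text
t 16.53 tcp [ 511.8 -372.7  151.7] yaw -59.5 tilt 0.2 w 87.0 F [ 0.9 -0.6 -0.6] 0.0 j [-0.1   0.43  0.89  1.62 -0.35  1.26 -0.18]
(543, -353, 29, 1229, np.float64(87.0)) (511, -372, 45, 1349, np.float64(87.0)) (482, -389, 28, 734, np.float64(87.0))
```

>>> move_arm(increments="-6 23 0 0 0 3.3 0;-7 23 0 0 0 3.3 0;-6 23 0 0 0 3.3 0;-7 23 0 0 0 3.3 0;-6 23 0 0 0 3.3 0;-7 23 0 0 0 3.3 0;-6 23 0 0 0 3.3 0;-7 23 0 0 0 3.3 0")

```text
time: 17.25
position: [0.4579, -0.1865, 0.1485]
tool_rot: [-2.759, -1.5, 0.003]
ft_force: [-0.5, 1.1, -0.2]
grip_width: 1.003
grip_force: 0.0
```

>>> move_arm(increments="-6 23 0 0 0 3.3 0;-7 23 0 0 0 3.4 0;-6 23 0 0 0 3.4 0;-4 16 0 0 0 2.5 0;-2 8 0 0 0 1 0;0 0 0 0 0 0 0;0 0 0 0 0 0 0;0 0 0 0 0 0 0")

```text
time: 17.92
position: [0.4344, -0.0964, 0.1496]
tool_rot: [2.567, 1.809, -0.001]
ft_force: [0.4, -1.2, 0.4]
grip_width: 0.998
grip_force: 0.0
```

```bash
python3 - <<'E'
from h import *
st()
p=ctrl.get_image("wrist"); print(cap(p,(.434,-.095),.078,.004)); save(p,"w3")
E
```

```text
t 17.92 tcp [434.4 -96.4 149.6] yaw -19.6 tilt 0.06 w 86.8 F [ 0.4 -1.2  0.4] 0.0 j [-0.56 -0.11  0.69  2.05  0.08  1.18 -0.25]
(434, -99, 31, 3662, np.float64(79.0))
```

View pics/w3.png

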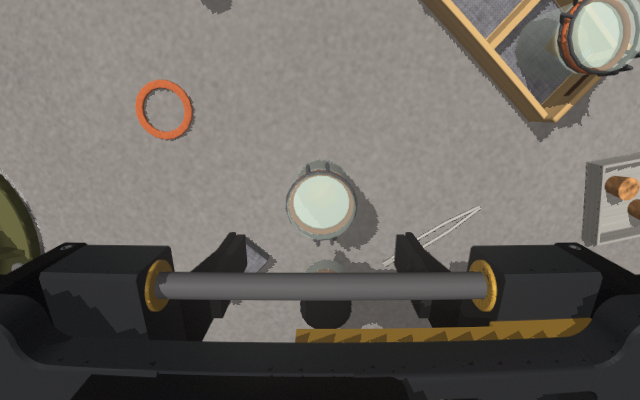

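The wrist view shows the clip jar at (321,202) with the clasp above and hinge below, so the closing line matches its ±y sides. The screw jar at (325,300) is clear of the fingers.

>>> move_arm(increments="0 -1 -12 0 0 0 0;0 0 -20 0 0 0 0;0 0 -25 0 0 0 0;0 0 -25 0 0 0 0;0 0 -20 0 0 0 0;0 0 -12 0 0 0 0;0 0 -6 0 0 0 0;0 0 -2 0 0 0 60", grip_force=25)

```text
time: 18.63
position: [0.4335, -0.0971, 0.0267]
tool_rot: [2.567, 1.811, -0.004]
ft_force: [-0.4, 0.3, 0.1]
grip_width: 0.97
grip_force: 0.0
```

>>> move_arm(increments="0 0 0 0 0 0 255;0 0 0 0 0 0 255;0 0 0 0 0 0 255;0 0 0 0 0 0 255;0 0 0 0 0 0 255;0 0 0 0 0 0 255;0 0 0 0 0 0 255;0 0 0 0 0 0 255")

```text
time: 19.3
position: [0.4349, -0.0959, 0.0283]
tool_rot: [2.565, 1.813, 0.002]
ft_force: [-0.8, -0.2, 5.4]
grip_width: 0.661
grip_force: 25.0
```

```bash
python3 - <<'E'
from h import *
st()
E
```

```text
t 19.3 tcp [434.9 -95.9  28.3] yaw -19.5 tilt 0.08 w 57.5 F [-0.8 -0.2  5.4] 25.0 j [-0.54  0.09  0.73  2.17 -0.08  0.9  -0.1 ]
```

>>> move_arm(increments="0 0 8 0 0 0 255;0 0 20 0 0 0 255;0 0 28 0 0 0 255;6 4 28 0 0 2 255;12 8 28 0 0 3 255;14 9 0 0 0 4 255;16 11 0 0 0 4 255;16 11 0 0 0 4 255")

```text
time: 19.97
position: [0.4985, -0.0524, 0.1402]
tool_rot: [-2.266, -2.176, -0.002]
ft_force: [0.8, -0.5, -1.7]
grip_width: 0.66
grip_force: 25.0
```

>>> move_arm(increments="20 13 0 0 0 5 255;22 14 0 0 0 5 255;22 14 0 0 0 5 255;22 14 0 0 0 5 255;22 14 0 0 0 5 255;15 10 0 0 0 4 255;8 6 0 0 0 2.2 255;4 4 0 0 0 0 255")

```text
time: 20.63
position: [0.6334, 0.0374, 0.1388]
tool_rot: [-1.598, -2.704, 0.002]
ft_force: [-0.3, -0.4, -2.6]
grip_width: 0.655
grip_force: 25.0
```

```bash
python3 - <<'E'
from h import *
p=ctrl.get_image("wrist"); save(p,"w4"); st()
C=cloud(p)
for n in ("wrist","top"):
  p=ctrl.get_image(n);C=cloud(p)
  m=(np.hypot(C[...,0]-.654,C[...,1]+.002)<.115)&(C[...,2]>.02)&(C[...,2]<.046)&(p["depth"]>0)
  q=C[m]
  print(len(q), cv2.minAreaRect((q[:,:2]*1000).astype(np.float32)))
st()
E
```

```text
t 20.68 tcp [633.6  37.8 138.8] yaw 28.8 tilt 0.05 w 57.4 F [ 0.3  0.9 -2.5] 25.0 j [-0.56  0.38  0.58  1.62 -0.22  1.22  0.56]
1997 ((629.9002685546875, 39.547332763671875), (92.37960052490234, 81.28447723388672), 28.589418411254883)
290 ((669.7833862304688, -31.061080932617188), (93.33604431152344, 113.97262573242188), 28.991981506347656)
t 20.78 tcp [632.4  35.8 139.2] yaw 28.6 tilt 0.09 w 57.1 F [ 0.2 -0.3 -2.4] 25.0 j [-0.56  0.37  0.58  1.62 -0.22  1.22  0.56]
```

View pics/w4.png

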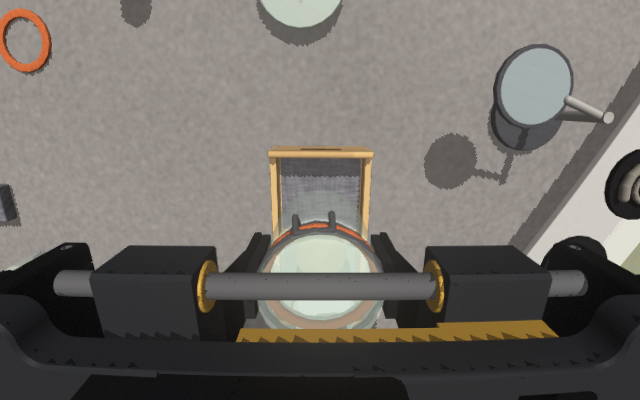

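The view shows the held jar at (320,275) over the free compartment (320,185), aligned. Lower.

>>> move_arm(increments="0 0 -10 0 0 0 255;0 0 -20 0 0 0 255;0 0 -22 0 0 0 255;0 0 -18 0 0 0 255;0 0 -12 0 0 0 255;0 0 -6 0 0 0 255;0 0 -4 0 0 0 255;0 0 0 0 0 0 255")

```text
time: 21.45
position: [0.6329, 0.0357, 0.0473]
tool_rot: [-1.602, -2.702, 0.001]
ft_force: [-0.2, -0.5, -2.0]
grip_width: 0.659
grip_force: 25.0
```

>>> move_arm(increments="0 0 -5 0 0 0 255;0 0 -4 0 0 0 255;0 0 -2 0 0 0 255;0 0 -1.5 0 0 0 255;0 0 -1 0 0 0 255;0 0 0 0 0 0 255;0 0 0 0 0 0 255;0 0 0 0 0 0 255")

```text
time: 22.12
position: [0.6333, 0.036, 0.0344]
tool_rot: [1.601, 2.702, 0.0]
ft_force: [-1.2, -0.8, 1.0]
grip_width: 0.665
grip_force: 25.0
```

```bash
python3 - <<'E'
from h import *
st()
E
```

```text
t 22.12 tcp [633.3  36.   34.4] yaw 28.7 tilt 0.03 w 57.8 F [-1.2 -0.8  1. ] 25.0 j [-0.53  0.48  0.54  1.71 -0.28  1.03  0.61]
```

>>> move_arm(increments="0 0 0 0 0 0 80;0 0 0 0 0 0 60;0 0 0 0 0 0 30;0 0 0 0 0 0 0;0 0 0 0 0 0 0;0 0 0 0 0 0 0;0 0 0 0 0 0 0;0 0 0 0 0 0 0")

```text
time: 22.78
position: [0.6331, 0.0361, 0.0341]
tool_rot: [1.601, 2.703, 0.0]
ft_force: [0.8, 0.2, 1.4]
grip_width: 0.991
grip_force: 0.0
```

>>> move_arm(increments="0 0 6 0 0 0 0;0 0 15 0 0 0 0;0 0 25 0 0 0 0;0 0 25 0 0 0 0;0 0 25 0 0 0 0;0 0 19 0 0 0 0;0 0 0 0 0 0 0;0 0 0 0 0 0 0")

```text
time: 23.45
position: [0.634, 0.036, 0.1507]
tool_rot: [1.601, 2.701, 0.003]
ft_force: [0.5, -0.2, -0.1]
grip_width: 1.0
grip_force: 0.0
```

```bash
python3 - <<'E'
from h import *
st()
p=ctrl.get_image("wrist"); print(cap(p,(.633,.036),.084,.005))
E
```

```text
t 23.45 tcp [634.   36.  150.7] yaw 28.7 tilt 0.18 w 87.0 F [ 0.5 -0.2 -0.1] 0.0 j [-0.56  0.36  0.59  1.61 -0.21  1.23  0.56]
(634, 34, 32, 3833, np.float64(85.0))
```

>>> move_arm(increments="-12 -12 0 0 0 3 0;-18 -18 0 0 0 4 0;-18 -18 0 0 0 4 0;-18 -18 0 0 0 4 0;-18 -18 0 0 0 4 0;-18 -18 0 0 0 4 0;-18 -18 0 0 0 4 0;-18 -18 0 0 0 4 0")

```text
time: 24.17
position: [0.493, -0.1025, 0.1475]
tool_rot: [-0.815, -3.031, 0.001]
ft_force: [0.0, 0.7, 0.7]
grip_width: 1.001
grip_force: 0.0
```

>>> move_arm(increments="-18 -18 0 0 0 4 0;-18 -18 0 0 0 4 0;-18 -18 0 0 0 4 0;-18 -19 0 0 0 4 0;-12 -15 0 0 0 3 0;-8 -10 0 0 0 1 0;0 0 0 0 0 0 0;0 0 0 0 0 0 0")

```text
time: 24.83
position: [0.4025, -0.1996, 0.1483]
tool_rot: [-0.285, -3.127, -0.001]
ft_force: [-1.1, 0.7, 0.7]
grip_width: 0.999
grip_force: 0.0
```

```bash
python3 - <<'E'
from h import *
st()
p=ctrl.get_image("wrist"); print(cap(p,(.403,-.200),.060,.005));save(p,"w5")
E
```

```text
t 24.83 tcp [ 402.5 -199.6  148.3] yaw 79.6 tilt 0.08 w 86.9 F [-1.1  0.7  0.7] 0.0 j [-0.34 -0.1   0.71  2.04  0.07  1.18  1.73]
(401, -201, 26, 2536, np.float64(61.0))
```

View pics/w5.png

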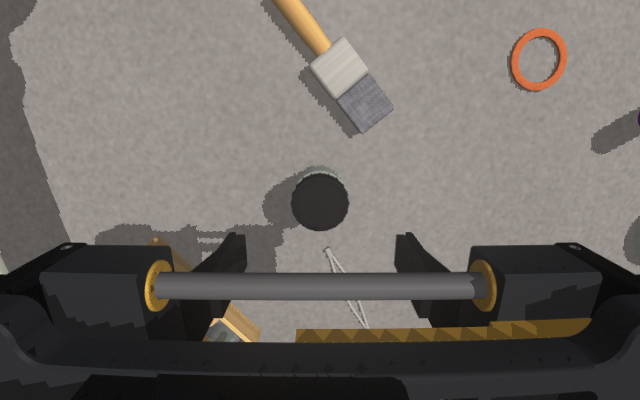

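The black-capped jar sits at (320,200), centred with nothing near the fingers.

>>> move_arm(increments="-1 -1 -12 0 0 0 0;0 0 -20 0 0 0 0;0 0 -25 0 0 0 0;0 0 -25 0 0 0 0;0 0 -20 0 0 0 0;0 0 -12 0 0 0 0;0 0 -6 0 0 0 0;0 0 -2 0 0 0 60")

```text
time: 25.55
position: [0.4017, -0.1999, 0.0258]
tool_rot: [-0.279, -3.126, 0.0]
ft_force: [-0.2, -0.5, 0.1]
grip_width: 0.971
grip_force: 0.0
```

>>> move_arm(increments="0 0 0 0 0 0 255;0 0 0 0 0 0 255;0 0 0 0 0 0 255;0 0 0 0 0 0 255;0 0 0 0 0 0 255;0 0 0 0 0 0 255;0 0 0 0 0 0 255;0 0 0 0 0 0 255")

```text
time: 26.22
position: [0.4026, -0.201, 0.0276]
tool_rot: [0.282, 3.128, 0.001]
ft_force: [0.5, 1.0, 5.2]
grip_width: 0.59
grip_force: 25.0
```

```bash
python3 - <<'E'
from h import *
st()
E
```

```text
t 26.22 tcp [ 402.6 -201.    27.6] yaw 79.7 tilt 0.06 w 51.3 F [0.5 1.  5.2] 25.0 j [-0.31  0.11  0.75  2.16 -0.1   0.9   1.89]
```

>>> move_arm(increments="0 0 8 0 0 0 255;0 0 20 0 0 0 255;6 5 25 0 0 2 255;10 10 25 0 0 2 255;14 20 25 0 0 2 255;14 26 19 0 0 2 255;14 28 0 0 0 2 255;14 28 0 0 0 2 255")

```text
time: 26.88
position: [0.4755, -0.0831, 0.151]
tool_rot: [-0.048, 3.138, 0.001]
ft_force: [0.2, -0.8, -0.1]
grip_width: 0.59
grip_force: 25.0
```

>>> move_arm(increments="1 30 0 0 0 3.4 255;1 30 0 0 0 3.4 255;1 30 0 0 0 3.4 255;1 30 0 0 0 3.4 255;1 30 0 0 0 3.4 255;1 30 0 0 0 3.4 255;1 30 0 0 0 3.4 255;1 30 0 0 0 3.4 255")

```text
time: 27.55
position: [0.4817, 0.1571, 0.1492]
tool_rot: [0.788, -3.041, 0.001]
ft_force: [0.1, 0.1, -1.1]
grip_width: 0.585
grip_force: 25.0
```

>>> move_arm(increments="1 30 0 0 0 2.4 255;1 30 0 0 0 2.4 255;0 30 0 0 0 2.4 255;0 30 0 0 0 2.4 255;0 28 0 0 0 2.4 255;0 22 0 0 0 1.6 255;0 15 0 0 0 1 255;0 7 0 0 0 0 255")

```text
time: 28.22
position: [0.4833, 0.3503, 0.1488]
tool_rot: [1.168, -2.916, -0.0]
ft_force: [-0.7, -0.1, -0.7]
grip_width: 0.589
grip_force: 25.0
```

```bash
python3 - <<'E'
from h import *
p=ctrl.get_image("wrist"); save(p,"w6"); C=cloud(p)
m=(np.hypot(C[...,0]-.512,C[...,1]-.375)<.115)&(C[...,2]>.02)&(C[...,2]<.046)&(p["depth"]>0)
print(m.sum(), cv2.minAreaRect((C[m][:,:2]*1000).astype(np.float32)))
st()
E
```

```text
1835 ((509.7232666015625, 372.8038635253906), (161.11241149902344, 84.3245849609375), 43.46831130981445)
t 28.27 tcp [483.3 350.4 148.8] yaw 133.6 tilt 0.02 w 51.1 F [ 0.9  1.2 -1.4] 25.0 j [-0.87  0.26  0.24  1.69 -0.06  1.2   1.71]
```

View pics/w6.png

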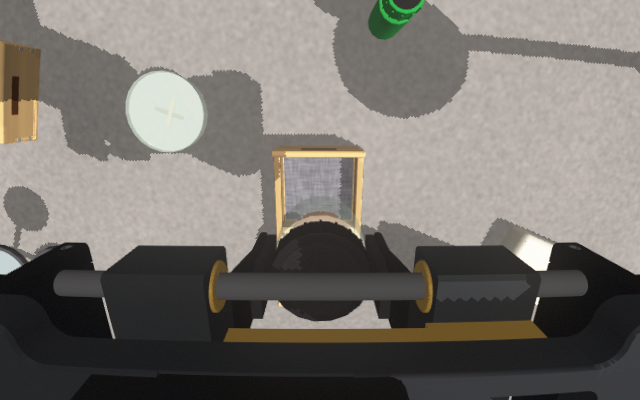

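The jar is held over the free compartment at (318,185), and the tray fit is (510,373), so I shift by -2,-1 mm and lower.

>>> move_arm(increments="-2 -1 -10 0 0 0 255;0 0 -20 0 0 0 255;0 0 -22 0 0 0 255;0 0 -20 0 0 0 255;0 0 -15 0 0 0 255;0 0 -8 0 0 0 255;0 0 -5 0 0 0 255;0 0 0 0 0 0 255")

```text
time: 28.93
position: [0.482, 0.3453, 0.0482]
tool_rot: [1.161, -2.917, 0.002]
ft_force: [-0.5, -1.1, -1.4]
grip_width: 0.588
grip_force: 25.0
```

>>> move_arm(increments="0 0 -5 0 0 0 255;0 0 -4 0 0 0 255;0 0 -3 0 0 0 255;0 0 -2 0 0 0 255;0 0 -1 0 0 0 255;0 0 0 0 0 0 255;0 0 0 0 0 0 255;0 0 0 0 0 0 255")

```text
time: 29.6
position: [0.4823, 0.3472, 0.0343]
tool_rot: [-1.164, 2.918, 0.0]
ft_force: [0.7, -0.4, -0.3]
grip_width: 0.59
grip_force: 25.0
```

```bash
python3 - <<'E'
from h import *
st()
E
```

```text
t 29.6 tcp [482.3 347.2  34.3] yaw 133.5 tilt 0.03 w 51.4 F [ 0.7 -0.4 -0.3] 25.0 j [-0.86  0.37  0.23  1.8  -0.1   0.98  1.74]
```

>>> move_arm(increments="0 0 -0.6 0 0 0 255;0 0 0 0 0 0 200;0 0 0 0 0 0 100;0 0 0 0 0 0 50;0 0 0 0 0 0 0;0 0 0 0 0 0 0;0 0 0 0 0 0 0;0 0 0 0 0 0 0")

```text
time: 30.27
position: [0.4822, 0.3471, 0.0335]
tool_rot: [-1.164, 2.918, 0.0]
ft_force: [-0.8, 0.2, 0.0]
grip_width: 0.906
grip_force: 0.0
```

>>> move_arm(increments="0 0 6 0 0 0 0;0 0 15 0 0 0 0;0 0 25 0 0 0 0;0 0 30 0 0 0 0;0 0 30 0 0 0 0;0 0 20 0 0 0 0;0 0 0 0 0 0 0;0 0 0 0 0 0 0")

```text
time: 30.93
position: [0.4829, 0.3476, 0.1614]
tool_rot: [-1.163, 2.915, 0.002]
ft_force: [0.7, 0.2, -0.2]
grip_width: 0.999
grip_force: 0.0
```

```bash
python3 - <<'E'
from h import *
st()
p=ctrl.get_image("wrist"); print(cap(p,(.4825,.347),.066,.004))
p=ctrl.get_image("top"); save(p,"end"); print([cap(p,c,h) for c,h in (((.633,.036),.084),((.678,-.04),.084),((.557,-.345),.086),((.465,-.395),.086),((.511,-.372),.086))])
save(ctrl.get_image("scene"),"end2")
E
```

```text
t 30.93 tcp [482.9 347.6 161.4] yaw 133.5 tilt 0.2 w 86.9 F [ 0.7  0.2 -0.2] 0.0 j [-0.87  0.24  0.24  1.69 -0.06  1.22  1.71]
(480, 346, 26, 2405, np.float64(67.0))
[(635, 36, 31, 475, np.float64(83.0)), (679, -40, 32, 467, np.float64(84.0)), (543, -351, 29, 149, np.float64(86.0)), (479, -388, 30, 155, np.float64(85.0)), (511, -372, 45, 168, np.float64(86.0))]
```

View pics/end2.png

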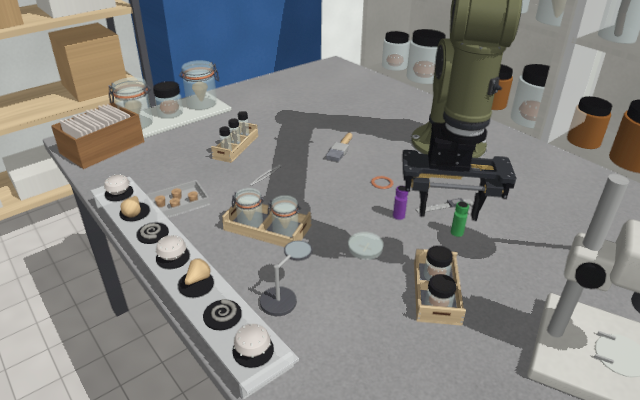

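View pics/end.png

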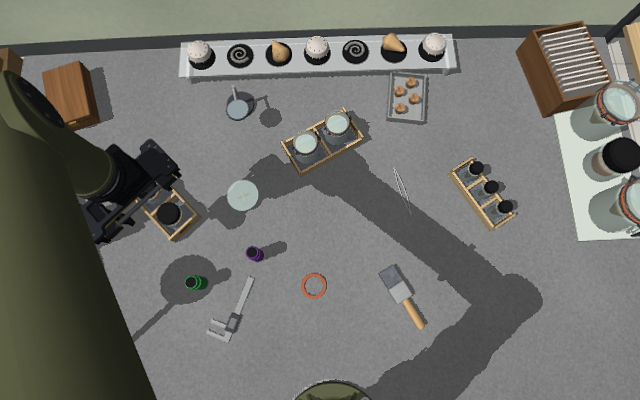

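All vessels stand upright in their trays: vials at (476,169), (491,187) and (505,207), clip jars at (305,145) and (337,124), screw jars at (170,213) and at scene (441,290). The gripper is clear.

```bash
python3 -c "
from bench import ctrl
print(ctrl.close_job())"
```

```text
the job is handed in; nothing more can be done
None
```

I put all four loose vessels upright in the free compartments of their trays, left the stored ones in place, and handed the job in at about 31 s of the 104 s allowed; the hand-in returned no verdict.

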